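# Scrape the coconut shell chips off the cutting board

## Robot

A 6-joint arm with a two-finger parallel gripper is mounted at the origin on the work surface. World frame = base frame: x ahead of the robot, y to its left, z up, the work surface at z = 0. Lengths are in m, angles in rad, forces in N, time in s.
With the tool pointing down it reaches from about 0.3 to 0.875 m from the base axis. Payload 6.4 kg.
Tool frame: the origin (TCP) lies at the very end of the fingers, on their centre line; the grasp point (between the pads) lies 19 mm behind it; z points along the fingers, y is the line along which they close (so a half turn about z gives the same grasp; the last joint's range is limited). The gripper opens to 85 mm and grips with 20 to 120 N. Pads are 22 mm wide; open, the fingers measure 114 mm over their backs; the gripper's body (76 mm by 85 mm) begins 54 mm behind the grasp point. The pads swing forward as they close: fully open they stand 13 mm farther back than shut.
Start: joints at [-1.403, 0.181, 1.607, -0, 1.354, -0.206], TCP at [0.21, -0.535, 0.231] pointing down, gripper open.
Joint ranges: [-2.99, 2.99], [-0.89, 2.07], [0.3, 2.58], [-1.14, 4.28], [0, 2.63], [-3.12, 3.12]. Speed limits (rad/s): [2.57, 2.57, 3.01, 3.14, 3.14, 3.14].

## Interface

Orientations are given as a rotation vector (axis times angle).
In Python, from bench import arm gives the robot as it stands.
- The arm moves only by the tool apply_moves, never from a script. Its argument "plan" is a list that holds one entry, the list of rows, each a list of 7 numbers: the opening, from 0 (shut) to 1 (fully open), then the shift along the world's x, y, z in m, then the turn, a rotation vector about the world's x, y, z in rad. A call has 1 to 12 rows; each row shifts and turns the commanded pose from where the row before left it; what a row does not reach is not made up. A row lasts 1/10 s, in which the tool goes at most 50 mm and 8.59 degrees, less where a joint would pass 70% of its speed; a pose out of reach is approached as far as the arm can. A call with a gripper value outside its range is refused whole. The fingers move at their own pace and stop on an object; "squeeze" is the grip in N (left out, the last holds). Time passes only in rows, so rows that do not move let the fingers close. It gives the time, the measured TCP pose, the force, the opening and the grip force at its end, in the units of the state.
- arm.get_state(): the state, without advancing time (a new reading comes with each control period).
- arm.capture(name): name is "scene" or "top" or "wrist"; returns the picture (400x640x3 uint8, red, green, blue); there is no depth.
- arm.camera_model(name): a dict with "mtx" (3x3 intrinsics, pixels), "k1" (the pictures are not rectified: a ray, as slopes to the right and down, at radius r is drawn at 1 + k1 r^2 times it, then the intrinsics apply), "rvec" (rotation vector, rad) and "tvec" (3), from world to camera coordinates, as OpenCV has them. Camera axes: x right, y down, z forward; pixel columns grow to the right and rows downward; lengths in m; the calibration is good to about 2 mm. A picture is of the moment at which its call begins: read the wrist's pose just before it. camera_model takes no time and is no camera call; for the wrist camera it gives the pose at the moment of the call.
- arm.sign_off(): hands the job in; it is judged then, once.
The state is a dict: "t": time; "qpos": joint angles; "dq": joint speeds; "effort": joint torques, N m; "ee_pos": TCP position; "orientation": TCP orientation; "ft_force": force on the tool from outside, world axes, zero at the start; "moment": the same for the moment, N m; "finger_gap": opening from 0.0 (shut) to 1.0 (fully open); "finger_force": force on a finger pad.
Only numpy, scipy, OpenCV 4.12 (cv2) and the standard library are available. Lean on these libraries where they do the work, as an engineer would, in place of code of your own. Each camera call takes 0.05 s, during which the arm holds its last target. There are 200 camera calls.

## Task

Take the red-handled scraper from its grey rest and, with it, wipe all five coconut-shell chips off the cutting board into the green scrap tray at the board's end; do not touch the chips with the gripper. Then stand the scraper upright in the slot of its rest again, blade fully down, keeping hold of it until it is there. Leave everything else on the counter where it is.

Things in the scene. Friction and masses are not known exactly. Their poses are not given: they have to be found in the camera images.
- board: Pale wooden butcher's block fixed to the counter, 210 mm (its x) by 300 mm (its y), top face 55 mm above the counter. A wooden lip 10 mm wide and 12 mm high runs the full length of both long edges (clear width between the lips 190 mm along x); both ends (y = +150 and -150 mm) are open. Origin: centre of the underside, on the counter; z up.
- tray: Green open scrap tray fixed to the counter, standing against one open end of the board (either its +y or its -y end, 2 mm gap) and parallel to it, centred on it. 216 mm (x) by 140 mm (y) outside, walls 4 mm thick and 50 mm high (5 mm below the board's top), floor 4 mm. Origin: centre of the underside, on the counter; z up.
- rest: Grey scraper rest fixed to the counter some 45 mm off the board's other open end, turned up to 0.15 rad against it: a base 150 mm (x) by 55 mm (y), 10 mm thick, with two rails along x that stand to 40 mm above the counter and leave a slot 15 mm wide, 30 mm deep, open at both ends. Origin: centre of the underside, on the counter; z up. The scraper stands in the slot.
- scraper: Hand scraper, 220 g or so, standing blade down in the rest's slot. White blade 120 mm (x) by 10 mm thick (y), z = 0 to 76 mm; red handle bar 110 mm (x) by 26 mm thick (y), z = 72 to 100 mm, gripped across its thickness from above. Origin: centre of the blade's lower edge, 10 mm above the counter in the rest; x along the blade, z up. In the slot it can lean up to 0.17 rad and slide along x.
- chip1: Loose chip of coconut shell on the board, dark brown outside, white under the crown, arched, about 47 to 53 mm by 32 to 40 mm, 10 to 12 mm high, 16 g or so. Origin: middle of its underside, on the board; z up at the start, any way in the end.
- chip2: Loose chip of coconut shell on the board, dark brown outside, white under the crown, arched, about 47 to 53 mm by 32 to 40 mm, 10 to 12 mm high, 16 g or so. Origin: middle of its underside, on the board; z up at the start, any way in the end.
- chip3: Loose chip of coconut shell on the board, dark brown outside, white under the crown, arched, about 47 to 53 mm by 32 to 40 mm, 10 to 12 mm high, 16 g or so. Origin: middle of its underside, on the board; z up at the start, any way in the end.
- chip4: Loose chip of coconut shell on the board, dark brown outside, white under the crown, arched, about 47 to 53 mm by 32 to 40 mm, 10 to 12 mm high, 16 g or so. Origin: middle of its underside, on the board; z up at the start, any way in the end.
- chip5: Loose chip of coconut shell on the board, dark brown outside, white under the crown, arched, about 47 to 53 mm by 32 to 40 mm, 10 to 12 mm high, 16 g or so. Origin: middle of its underside, on the board; z up at the start, any way in the end.
- coconut_half: Bystander on the counter, loose, to be left alone: open half coconut shell standing like a bowl, dark brown, 110 mm across, 58 mm high. Origin: middle of its underside.
- pomegranate: Bystander on the counter, loose, to be left alone: red pomegranate, 80 mm across, 86 mm high, standing. Origin: middle of its underside.
- knife: Bystander on the counter, loose, to be left alone: kitchen knife lying flat, black handle and steel blade, 250 mm long, 18 mm high. Origin: middle of its underside.
Things that resemble listed ones, but are neither listed nor needed, are in the scene too. Several things have the shape of the scraper; the one meant has the colours described above. Leave any turquoise look-alike of the chip2 alone.

How it is judged:
By the outcome, as a careful person would: the job done as asked, in the order asked, and still so for the second after the job is handed in, with the robot touching nothing.
It also fails if it takes over 58 s, if anything falls off the work surface, if the arm or the gripper's body presses on something with over 40 N, if the wrist force passes 120 N, or if a joint passes its speed limit or range.

## Working session

There is one attempt and no reset: what is moved stays moved. The work goes in short steps, Python scripts to look and compute and a tool call to move; the robot and the scene stay as the last step left them, time stands still between calls to the robot, and variables do not carry over. Pictures are saved under pics/ and viewed, at most 10 in all, crops included, and the job is handed in when it is done.

Besides the shell and the picture viewer there is one more tool, called after "Call:" as name(argument=value, ...) on one line, values as JSON. apply_moves: Moves the arm, as the interface text tells. Its arguments: {"type":"object","properties":{"plan":{"type":"array","items":{"type":"array","items":{"type":"array","items":{"type":"number"}}}},"squeeze":{"type":"number"}},"required":["plan"]}

```bash
mkdir -p pics; ls
cat > h.py <<'E'
import numpy as np, cv2
from bench import arm
def snap(n,f):
    cm=arm.camera_model(n); im=arm.capture(n); cv2.imwrite(f'pics/{f}.png',im[:,:,::-1]); return im,cm
def ray(cm,px):
    K=np.array(cm['mtx'],float); k=cm['k1']
    p=np.atleast_2d(np.array(px,float)); d=np.stack([(p[:,0]-K[0,2])/K[0,0],(p[:,1]-K[1,2])/K[1,1]],1)
    u=d.copy()
    for _ in range(30): u=d/(1+k*(u**2).sum(1,keepdims=True))
    R=cv2.Rodrigues(np.array(cm['rvec'],float))[0]; t=np.array(cm['tvec'],float).ravel()
    return -R.T@t, np.c_[u,np.ones(len(u))]@R
def onz(cm,px,z):
    o,d=ray(cm,px); return o+d*((z-o[2])/d[:,2:3])
def proj(cm,P):
    R=cv2.Rodrigues(np.array(cm['rvec'],float))[0]; c=np.atleast_2d(P)@R.T+np.array(cm['tvec'],float).ravel()
    s=c[:,:2]/c[:,2:]; s=s*(1+cm['k1']*(s**2).sum(1,keepdims=True)); K=np.array(cm['mtx'],float)
    return s*[K[0,0],K[1,1]]+K[:2,2]
E
python3 - <<'E'
from h import *
a,c=snap('scene','scene0'); b,d=snap('top','top0')
print(c,d); print(arm.get_state())
E
```

```text
pics
{'mtx': array([[432.40520294,   0.        , 315.5130682 ],
       [  0.        , 432.40520294, 188.50866532],
       [  0.        ,   0.        ,   1.        ]]), 'k1': -0.09354022207954163, 'rvec': array([ 2.07572368,  1.7307264 , -0.48159137]), 'tvec': array([-0.06093443, -0.43432214,  1.12968941])} {'mtx': array([[382.67165162,   0.        , 325.43163278],
       [  0.        , 382.67165162, 204.48759818],
       [  0.        ,   0.        ,   1.        ]]), 'k1': -0.07067708010833368, 'rvec': array([ 2.04371585, -2.14862225,  0.25181405]), 'tvec': array([0.01029515, 0.58345842, 0.64812754])}
{'t': 0.1, 'qpos': array([-1.40332645e+00,  1.81467623e-01,  1.60790734e+00, -1.01032424e-05,
        1.35382046e+00, -2.06285402e-01]), 'dq': array([ 0.00012542,  0.00020409, -0.00397597, -0.00086074, -0.00213769,
       -0.00030054]), 'effort': array([ 4.14839235e-06, -4.45874548e+01, -3.52239525e+01, -3.55384836e-04,
        4.07830579e-03, -9.71993643e-06]), 'ee_pos': array([ 0.20987602, -0.5347886 ,  0.23047408]), 'orientation': array([-3.08531941e+00, -5.83387790e-01, -3.33490913e-05]), 'ft_force': array([0.54945039, 0.24772132, 0.66881518]), 'moment': array([ 0.0002968 , -0.04494845,  0.02875967]), 'finger_force': 0.0, 'finger_gap': 1.0017251796787223}
```

View pics/scene0.png

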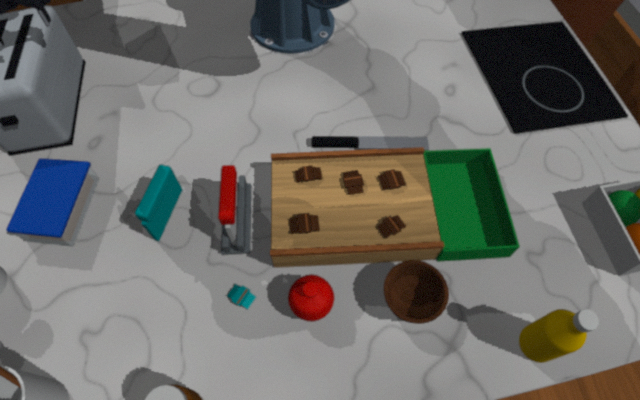

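View pics/top0.png

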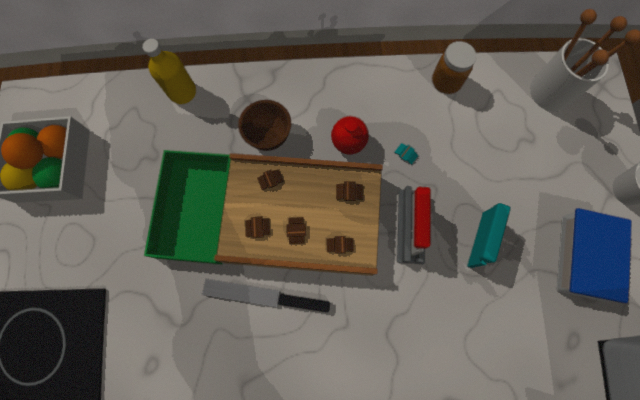

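The red-handled scraper could be confused with two things: the turquoise scraper (scene 158,202 / top 490,237) and the blue block (scene 50,197 / top 602,255). The red one, at scene (228,195) / top (422,217), standing in the grey rest, fits the description. The tray is at the board's +y end. The five brown chips are on the board, and the turquoise chip (scene 240,295) is to be left alone.

```bash
cat > m.py <<'E'
from h import *
def mask(im,lo,hi,roi):
    h=cv2.cvtColor(im,cv2.COLOR_RGB2HSV); m=cv2.inRange(h,np.array(lo),np.array(hi)); z=np.zeros_like(m); x0,y0,x1,y1=roi; z[y0:y1,x0:x1]=m[y0:y1,x0:x1]; return z
def big(m):
    c=max(cv2.findContours(m,cv2.RETR_EXTERNAL,cv2.CHAIN_APPROX_NONE)[0],key=cv2.contourArea); return c
E
python3 - <<'E'
from m import *
np.set_printoptions(precision=4,suppress=True)
ims={n:(cv2.imread(f'pics/{n}0.png')[:,:,::-1].copy(),arm.camera_model(n)) for n in('scene','top')}
roi={'scene':dict(w=(260,140,450,270),g=(415,140,530,270),r=(210,155,245,235)),'top':dict(w=(205,145,395,280),g=(140,140,240,270),r=(405,180,440,260))}
rng=dict(w=((8,40,60),(28,255,255)),g=((50,100,30),(80,255,255)),r=((0,150,60),(6,255,255)))
for n,(im,cm) in ims.items():
    for k in 'wgr':
        m=mask(im,*rng[k],roi[n][k]); m=cv2.morphologyEx(m,cv2.MORPH_CLOSE,np.ones((3,3)))
        c=big(m); z=dict(w=.067,g=.05,r=.11)[k]
        q=cv2.approxPolyDP(cv2.convexHull(c),3,True)[:,0]
        print(n,k,'area',cv2.contourArea(c)); print(np.c_[q,onz(cm,q,z)[:,:2]])
        if k!='r': 
            P=onz(cm,c[:,0],z)[:,:2]; print(cv2.minAreaRect((P*1000).astype(np.float32)))
    # chips
    h=cv2.cvtColor(im,cv2.COLOR_RGB2HSV)
    x0,y0,x1,y1=roi[n]['w']; b=cv2.inRange(h,(0,60,0),(20,255,95)); z=np.zeros_like(b); s=(slice(y0+18,y1-18),slice(x0+12,x1-12)); z[s]=b[s]
    N,_,st,ce=cv2.connectedComponentsWithStats(z)
    for i in range(1,N):
        if st[i,4]>60: print('chip',ce[i],st[i,4],onz(cm,ce[i],.061)[0,:2])
a=cv2.resize(ims['scene'][0][145:270,200:290],None,fx=4,fy=4,interpolation=cv2.INTER_CUBIC); b=cv2.resize(ims['top'][0][170:280,375:465],None,fx=4,fy=4,interpolation=cv2.INTER_CUBIC)
o=np.zeros((500,720,3),np.uint8);o[:,:360]=a;o[:440,360:]=b; cv2.imwrite('pics/crop.png',o[:,:,::-1])
E
```

```text
scene w area 18244.0
[[424.     149.       0.4958   0.1892]
 [443.     243.       0.6927   0.162 ]
 [428.     264.       0.7245   0.1249]
 [397.     269.       0.7231   0.0711]
 [273.     265.       0.6784  -0.1316]
 [269.     253.       0.6557  -0.1355]
 [272.     153.       0.4508  -0.1041]]
((591.7764282226562, 24.697494506835938), (299.8991394042969, 247.4459228515625), 82.07664489746094)
scene g area 7684.0
[[489.     149.       0.5085   0.3272]
 [518.     246.       0.7181   0.3001]
 [506.     256.       0.7317   0.2711]
 [438.     260.       0.7154   0.1498]
 [424.     152.       0.4919   0.1941]]
((611.9375610351562, 240.6860809326172), (151.4182586669922, 232.7085723876953), 81.32456970214844)
scene r area 793.5
[[233.     166.       0.4966  -0.1764]
 [234.     221.       0.6067  -0.1837]
 [222.     223.       0.6067  -0.2039]
 [222.     168.       0.4972  -0.1963]]
chip [289.1429 158.5195] 77 [ 0.4658 -0.073 ]
chip [307.291  174.0904] 354 [ 0.5075 -0.0443]
chip [351.8131 182.1519] 428 [0.5404 0.0348]
chip [390.4108 179.8606] 409 [0.5488 0.1074]
chip [303.0261 223.5339] 575 
[... 486 characters left out ...]
8.     155.       0.6996   0.1708]
 [221.     263.       0.4852   0.1819]
 [144.     254.       0.5085   0.3309]]
((600.981201171875, 242.47509765625), (151.18795776367188, 216.8256378173828), 82.27596282958984)
top r area 862.5
[[427.     187.       0.5965  -0.2021]
 [429.     245.       0.4924  -0.194 ]
 [418.     247.       0.49    -0.1745]
 [414.     245.       0.4938  -0.1679]
 [415.     191.       0.5901  -0.1796]]
chip [331.6171 166.4318] 572 [ 0.6607 -0.0348]
chip [271.0714 180.2479] 476 [0.6387 0.0835]
chip [349.9744 192.3703] 586 [ 0.6067 -0.067 ]
chip [258.3138 227.8015] 529 [0.5467 0.109 ]
chip [297.2176 230.5985] 533 [0.5378 0.0362]
chip [340.2779 245.3326] 475 [ 0.5062 -0.0426]
```

View pics/crop.png

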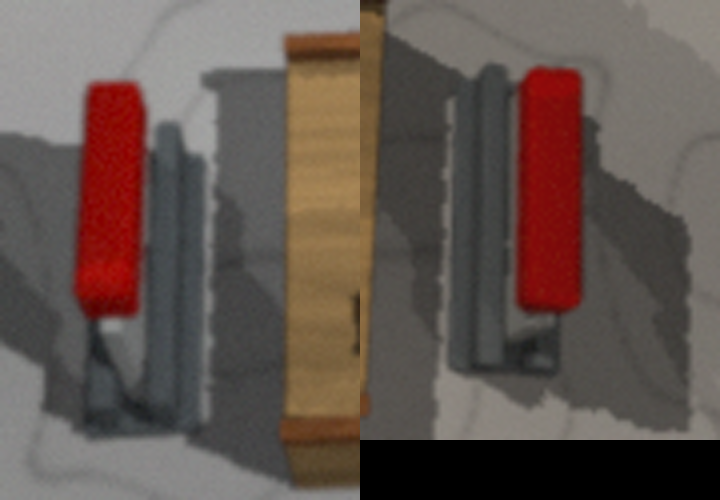

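The crop shows the red handle on a white blade standing in the grey rest's slot, so the choice is confirmed. Next I take a close look from above with the wrist camera.

Run:
```python
from m import *
for n in('scene','top','wrist'):
    cm=arm.camera_model(n); o,d=ray(cm,[[320,200]]); print(n,o,d)
s=arm.get_state(); R=cv2.Rodrigues(s['orientation'])[0]; o,d=ray(cm,[[320,200]])
print('cam in tool',R.T@(o-s['ee_pos']),R.T@d[0],cm['mtx'][0,0])
```

```text
scene [ 0.94247579 -0.09840318  0.75538275] [[-0.47405629  0.08533497 -0.87681391]]
top [ 0.41505075 -0.01303975  0.76691712] [[ 0.24649424  0.00543484 -0.96930391]]
wrist [ 0.27794597 -0.50758338  0.37256351] [[-0.26394426 -0.09656535 -0.95973558]]
cam in tool [ 0.07334887 -0.00069677 -0.14206515] [-0.28128543 -0.00496412  0.95965499] 298.77028319756124
```

Call:
apply_moves(plan=[[[1,0.03,0.03,0.012,0,0,-0.04],[1,0.03,0.03,0.012,0,0,-0.04],[1,0.03,0.03,0.012,0,0,-0.04],[1,0.03,0.03,0.012,0,0,-0.04],[1,0.03,0.03,0.012,0,0,-0.04],[1,0.03,0.03,0.012,0,0,-0.04],[1,0.03,0.03,0.012,0,0,-0.04],[1,0.03,0.03,0,0,0,-0.04],[1,0.03,0.03,0,0,0,-0.04],[1,0.03,0.03,0,0,0,-0.04],[1,0.03,0.03,0,0,0,-0.044],[1,0,0,0,0,0,0]]])

```text
t: 1.3
ee_pos: [0.5424, -0.2012, 0.3146]
orientation: [-3.138, 0.104, -0.0]
ft_force: [-0.8, -0.3, 0.1]
finger_gap: 1.002
finger_force: 0.0
```

Run:
```python
from m import *
a,c=snap('wrist','w1'); print(c['rvec'],c['tvec'])
import pickle; pickle.dump(c,open('w1.pkl','wb'))
```

```text
[-2.00099262  2.1354615   0.31611737] [-0.16433832  0.46913071  0.61836848]
```

View pics/w1.png

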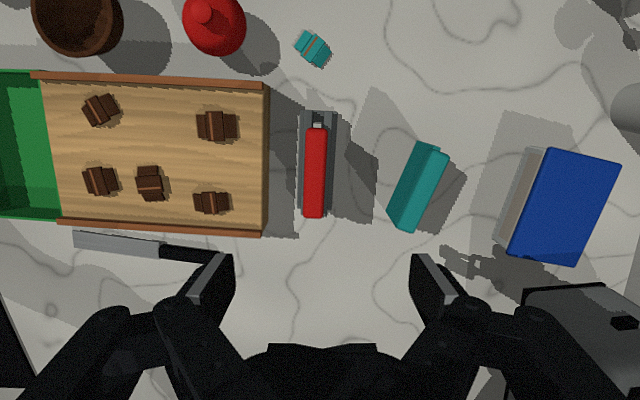

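The wrist view shows the red handle at (305–327, 125–218) in the rest, whose far end is at (303–337, 110). The board spans (35–270, 72–237) and the coconut and pomegranate are at the top. I'll measure the handle and rest from this view.

Run:
```python
from m import *
import pickle
np.set_printoptions(precision=4,suppress=True)
w=cv2.imread('pics/w1.png')[:,:,::-1].copy(); cw=pickle.load(open('w1.pkl','rb'))
def rep(n,im,cm,roi):
    m=mask(im,(0,150,40),(6,255,255),roi); c=big(m)
    P=onz(cm,c[:,0],.11)[:,:2]; r=cv2.minAreaRect((P*1000).astype(np.float32)); print(n,r); 
    # row-wise edges
    ys,xs=np.nonzero(m); 
    for y in range(ys.min()+2,ys.max(),max(1,(ys.max()-ys.min())//6)):
        x=xs[ys==y]; e=np.array([[x.min()-.5,y],[x.max()+.5,y]],float); print(y,e[:,0],onz(cm,e,.11)[:,:2].ravel())
rep('wrist',w,cw,(290,100,345,235))
rep('top',cv2.imread('pics/top0.png')[:,:,::-1].copy(),arm.camera_model('top'),(405,180,440,260))
# board
m=mask(w,(8,40,60),(28,255,255),(20,60,285,245)); q=cv2.approxPolyDP(cv2.convexHull(big(m)),4,True)[:,0]; print('board',np.c_[q,onz(cw,q,.067)[:,:2]])
o=cv2.resize(w[95:235,285:355],None,fx=4,fy=4,interpolation=cv2.INTER_CUBIC); o=cv2.convertScaleAbs(o,alpha=1.8,beta=20); cv2.imwrite('pics/w1c.png',o[:,:,::-1])
```

```text
wrist ((546.2159423828125, -191.99917602539062), (25.26350212097168, 108.01907348632812), 83.32937622070312)
129 [306.5 325.5] [ 0.5987 -0.1868  0.5973 -0.2083]
144 [304.5 326.5] [ 0.5821 -0.1832  0.5804 -0.2084]
159 [304.5 325.5] [ 0.5649 -0.1818  0.5633 -0.2062]
174 [303.5 325.5] [ 0.5473 -0.1792  0.5456 -0.2051]
189 [303.5 323.5] [ 0.5291 -0.1777  0.5275 -0.2016]
204 [302.5 322.5] [ 0.5105 -0.175   0.5089 -0.1992]
top ((543.3316650390625, -187.45089721679688), (27.840621948242188, 109.2251205444336), 82.44342803955078)
189 [415.5 429.5] [ 0.5938 -0.1809  0.5926 -0.2062]
199 [414.5 429.5] [ 0.5755 -0.1772  0.5741 -0.204 ]
209 [414.5 429.5] [ 0.5573 -0.1753  0.556  -0.202 ]
219 [414.5 429.5] [ 0.5394 -0.1734  0.538  -0.1999]
229 [413.5 429.5] [ 0.5218 -0.1698  0.5203 -0.1979]
239 [413.5 429.5] [ 0.5043 -0.168   0.5028 -0.196 ]
board [[ 30.      71.       0.6959   0.1609]
 [220.      78.       0.665   -0.0834]
 [267.      85.       0.6526  -0.1402]
 [268.     219.       0.4788  -0.1215]
 [260.     237.       0.4526  -0.1069]
 [ 57.     224.       0.4902   0.1882]]
```

View pics/w1c.png

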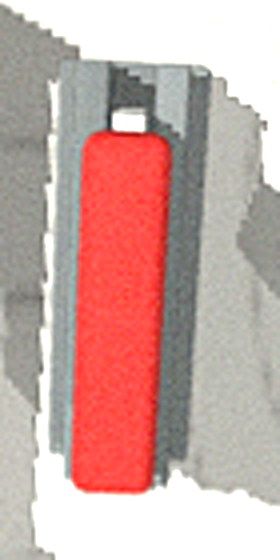

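The close crop shows the slot's far end at (312–324, 111) in full-picture pixels, with the white blade end inside it. I'll work out the slot line, the lean and the yaw from that.

Run:
```python
from m import *
import pickle
np.set_printoptions(precision=4,suppress=True)
cw=pickle.load(open('w1.pkl','rb'))
f=lambda p:np.array(p,float)/4+[285,95]-.4
for nm,p,z in [('slotL',(108,65),.04),('slotR',(155,68),.04),('railRr',(188,70),.04),('railLl',(62,62),.04),('baseLfar0',(62,62),.0),('baseLnear',(48,452),.01),('railLnear',(48,452),.04),('baseRfar',(208,70),.01),('baseRnear',(188,458),.01),('bladeL',(112,110),.06),('bladeR',(145,110),.06)]:
    print(nm,onz(cw,f(p),z)[0])
```

```text
slotL [ 0.6186 -0.1917  0.04  ]
slotR [ 0.6166 -0.2073  0.04  ]
railRr [ 0.6152 -0.2183  0.04  ]
railLl [ 0.6206 -0.1764  0.04  ]
baseLfar0 [ 0.6211 -0.1736  0.    ]
baseLnear [ 0.4749 -0.1563  0.01  ]
railLnear [ 0.4843 -0.1596  0.04  ]
baseRfar [ 0.6147 -0.2264  0.01  ]
baseRnear [ 0.4689 -0.211   0.01  ]
bladeL [ 0.6044 -0.1926  0.06  ]
bladeR [ 0.6037 -0.2032  0.06  ]
```

Rest centre ≈ (0.545, -0.192) with yaw ≈ -0.117, and the scraper stands upright in it. I'll descend and grip it.

Call:
apply_moves(plan=[[[1,0.003,0.009,-0.03,0,0,-0.05],[1,0,0,-0.04,0,0,0],[1,0,0,-0.04,0,0,0],[1,0,0,-0.04,0,0,0],[1,0,0,-0.03,0,0,0],[1,0,0,-0.03,0,0,0],[1,0,0,-0.02,0,0,0],[1,0,0,-0.009,0,0,0],[1,0,0,0,0,0,0],[1,0,0,0,0,0,0]]], squeeze=25)

```text
t: 2.35
ee_pos: [0.5433, -0.1971, 0.0772]
orientation: [3.135, -0.189, 0.002]
ft_force: [0.1, 0.3, 0.8]
finger_gap: 1.0
finger_force: 0.0
```

Call:
apply_moves(plan=[[[1,0.002,0.005,-0.001,0,0,0],[1,0,0,0,0,0,0],[0.2,0,0,0,0,0,0],[0.1,0,0,0,0,0,0],[0,0,0,0,0,0,0],[0,0,0,0,0,0,0],[0,0,0,0,0,0,0],[0,0,0,0,0,0,0],[0,0,0,0,0,0,0]]], squeeze=25)

```text
t: 3.25
ee_pos: [0.5451, -0.1915, 0.0754]
orientation: [3.136, -0.189, 0.0]
ft_force: [-0.1, -0.5, 0.6]
finger_gap: 0.297
finger_force: 27.6
```

Call:
apply_moves(plan=[[[0,0,0,0,0,0,0],[0,0,0,0,0,0,0],[0,0,0,0,0,0,0],[0,0,0,0.01,0,0,0],[0,0,0,0.02,0,0,0],[0,0,0,0.03,0,0,0],[0,0,0,0.03,0,0,0],[0,0,0,0,0,0,0]]], squeeze=80)

```text
t: 4.05
ee_pos: [0.5473, -0.1925, 0.1701]
orientation: [3.133, -0.188, 0.011]
ft_force: [2.0, -0.1, -1.3]
finger_gap: 0.292
finger_force: 78.6
```

Run:
```python
from m import *
s=arm.get_state(); print(s['ee_pos'],s['orientation'],s['finger_gap'],s['ft_force'])
a,c=snap('scene','scene1'); b,d=snap('wrist','w2')
o=np.zeros((600,800,3),np.uint8); o[:300,:480]=cv2.resize(a[60:260,150:470],(480,300)); o[300:,:480]=cv2.resize(b,(480,300)); cv2.imwrite('pics/c2.png',o[:,:,::-1])
```

```text
[ 0.54731573 -0.19250415  0.17005534] [ 3.13252632 -0.18828589  0.01067946] 0.291755629739729 [ 2.03654905 -0.14067013 -1.27349054]
```

View pics/c2.png

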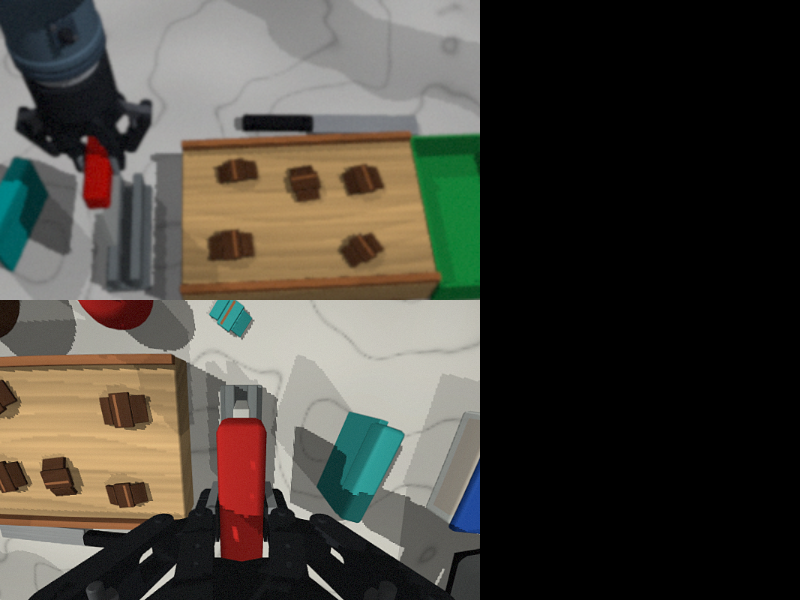

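The scraper is held straight, clear of the rest, and the chips are untouched. Next I move to the start of stroke 1, on the far side (board x = +30 mm).

Call:
apply_moves(plan=[[[0,0.012,0.027,0,0,0,-0.01],[0,0.012,0.027,0,0,0,0],[0,0.013,0.027,0,0,0,0],[0,0,0,-0.015,0,0,0],[0,0,0,-0.012,0,0,0],[0,0,0,-0.008,0,0,0],[0,0,0,0,0,0,0],[0,0,0,0,0,0,0],[0,0,0,0,0,0,0]]])

```text
t: 5.05
ee_pos: [0.5822, -0.1111, 0.1308]
orientation: [3.135, -0.206, 0.001]
ft_force: [0.4, -0.6, -2.6]
finger_gap: 0.289
finger_force: 79.1
```

Call:
apply_moves(plan=[[[0,0.001,0,-0.005,0,0,0],[0,0.001,0,-0.003,0,0,0],[0,0,0,0,0,0,0],[0,0,0,0,0,0,0]]])

```text
t: 5.45
ee_pos: [0.5839, -0.1103, 0.1222]
orientation: [-3.135, 0.204, 0.0]
ft_force: [-0.1, -0.2, -2.1]
finger_gap: 0.294
finger_force: 79.1
```

Call:
apply_moves(plan=[[[0,0.0016,0.0119,0,0,0,0],[0,0.0016,0.0119,0,0,0,0],[0,0.0016,0.0119,0,0,0,0],[0,0.0016,0.0119,0,0,0,0],[0,0.0016,0.0119,0,0,0,0],[0,0.0016,0.0119,0,0,0,0],[0,0.0016,0.0119,0,0,0,0],[0,0.0016,0.0119,0,0,0,0],[0,0.0016,0.0119,0,0,0,0],[0,0.0016,0.0119,0,0,0,0],[0,0.0016,0.0119,0,0,0,0],[0,0.0016,0.0119,0,0,0,0]]])

```text
t: 6.65
ee_pos: [0.6033, 0.0334, 0.1222]
orientation: [3.135, -0.204, -0.0]
ft_force: [-0.5, 0.3, -3.7]
finger_gap: 0.295
finger_force: 79.0
```

Call:
apply_moves(plan=[[[0,0.0019,0.0142,0,0,0,0],[0,0.0019,0.0142,0,0,0,0],[0,0.0019,0.0142,0,0,0,0],[0,0.0019,0.0142,0,0,0,0],[0,0.0019,0.0142,0,0,0,0],[0,0.0019,0.0142,0,0,0,0],[0,0.0019,0.0142,0,0,0,0],[0,0.0019,0.0142,0,0,0,0],[0,0.0019,0.0142,0,0,0,0],[0,0.0019,0.0142,0,0,0,0],[0,0.0019,0.0142,0,0,0,0],[0,0.0019,0.0142,0,0,0,0]]])

```text
t: 7.85
ee_pos: [0.6261, 0.2041, 0.1223]
orientation: [-3.135, 0.204, 0.0]
ft_force: [-0.1, 0.3, -2.0]
finger_gap: 0.294
finger_force: 79.0
```

Run:
```python
from m import *
a,c=snap('scene','scene2'); b,d=snap('top','top2')
o=np.zeros((600,800,3),np.uint8); o[:300,:]=cv2.resize(a[120:280,200:627],(800,300)); o[300:,:]=cv2.resize(b[120:280,100:527],(800,300)); cv2.imwrite('pics/c3.png',o[:,:,::-1])
```

```text
(no output)
```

View pics/c3.png

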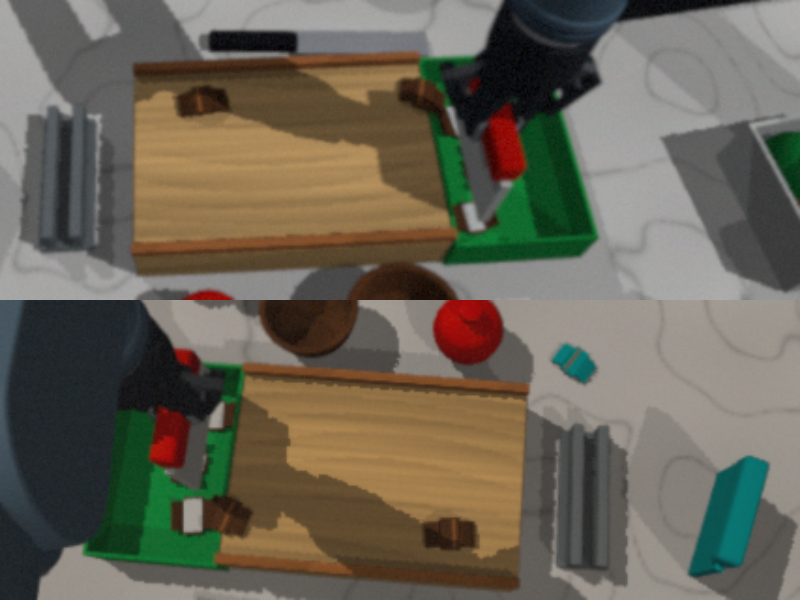

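Stroke 1 also carried a third chip off. One chip is left near the -y end (crop 203,100) and one sits at the tray edge (crop 420,93). I'll raise the scraper and go to the start of stroke 2 (board x = -30 mm).

Call:
apply_moves(plan=[[[0,0,0,0.02,0,0,0],[0,0,0,0.02,0,0,0],[0,-0.013,-0.0384,0,0,0,0],[0,-0.013,-0.0384,0,0,0,0],[0,-0.013,-0.0384,0,0,0,0],[0,-0.013,-0.0384,0,0,0,0],[0,-0.013,-0.0384,0,0,0,0],[0,-0.012,-0.0384,0,0,0,0],[0,-0.012,-0.0384,0,0,0,0],[0,-0.012,-0.0384,0,0,0,0],[0,0,0,0,0,0,0],[0,0,0,0,0,0,0]]])

```text
t: 9.15
ee_pos: [0.5247, -0.1054, 0.1625]
orientation: [-3.135, 0.209, -0.0]
ft_force: [0.3, 0.5, -2.3]
finger_gap: 0.291
finger_force: 79.6
```

Call:
apply_moves(plan=[[[0,0,0,-0.015,0,0,0],[0,0,0,-0.015,0,0,0],[0,0,0,-0.008,0,0,0],[0,0,0,-0.002,0,0,0],[0,0,0,0,0,0,0],[0,0,0,0,0,0,0]]])

```text
t: 9.75
ee_pos: [0.5255, -0.1042, 0.1229]
orientation: [3.135, -0.203, 0.001]
ft_force: [0.0, -0.9, -2.2]
finger_gap: 0.295
finger_force: 79.6
```

Call:
apply_moves(plan=[[[0,0.0016,0.0119,-0.001,0,0,0],[0,0.0016,0.0119,0,0,0,0],[0,0.0016,0.0119,0,0,0,0],[0,0.0016,0.0119,0,0,0,0],[0,0.0016,0.0119,0,0,0,0],[0,0.0016,0.0119,0,0,0,0],[0,0.0016,0.0119,0,0,0,0],[0,0.0016,0.0119,0,0,0,0],[0,0.0016,0.0119,0,0,0,0],[0,0.0016,0.0119,0,0,0,0],[0,0.0016,0.0119,0,0,0,0],[0,0.0016,0.0119,0,0,0,0]]])

```text
t: 10.95
ee_pos: [0.5443, 0.0395, 0.1213]
orientation: [-3.135, 0.204, 0.0]
ft_force: [0.3, 0.0, -2.3]
finger_gap: 0.293
finger_force: 79.6
```

Call:
apply_moves(plan=[[[0,0.0019,0.0142,0,0,0,0],[0,0.0019,0.0142,0,0,0,0],[0,0.0019,0.0142,0,0,0,0],[0,0.0019,0.0142,0,0,0,0],[0,0.0019,0.0142,0,0,0,0],[0,0.0019,0.0142,0,0,0,0],[0,0.0019,0.0142,0,0,0,0],[0,0.0019,0.0142,0,0,0,0],[0,0.0019,0.0142,0,0,0,0],[0,0.0019,0.0142,0,0,0,0],[0,0.0019,0.0142,0,0,0,0],[0,0.0019,0.0142,0,0,0,0]]])

```text
t: 12.15
ee_pos: [0.5671, 0.2101, 0.1212]
orientation: [3.135, -0.204, -0.0]
ft_force: [0.2, -0.1, -2.0]
finger_gap: 0.291
finger_force: 79.6
```

Call:
apply_moves(plan=[[[0,0,0,0,0,0,0],[0,0,0,0.02,0,0,0],[0,0,0,0.03,0,0,0],[0,-0.01,-0.04,0,0,0,0],[0,-0.01,-0.04,0,0,0,0],[0,-0.01,-0.04,0,0,0,0],[0,-0.01,-0.04,0,0,0,0],[0,0,-0.04,0,0,0,0],[0,0,-0.04,0,0,0,0],[0,0,-0.04,0,0,0,0]]])

```text
t: 13.15
ee_pos: [0.5266, -0.0731, 0.1716]
orientation: [3.134, -0.205, 0.001]
ft_force: [0.9, 0.2, -2.2]
finger_gap: 0.288
finger_force: 79.9
```

Run:
```python
from m import *
a,c=snap('scene','scene3'); b,d=snap('top','top3')
o=np.zeros((600,800,3),np.uint8); o[:300,:]=cv2.resize(a[120:280,200:627],(800,300)); o[300:,:]=cv2.resize(b[120:280,100:527],(800,300)); cv2.imwrite('pics/c4.png',o[:,:,::-1])
```

```text
(no output)
```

View pics/c4.png

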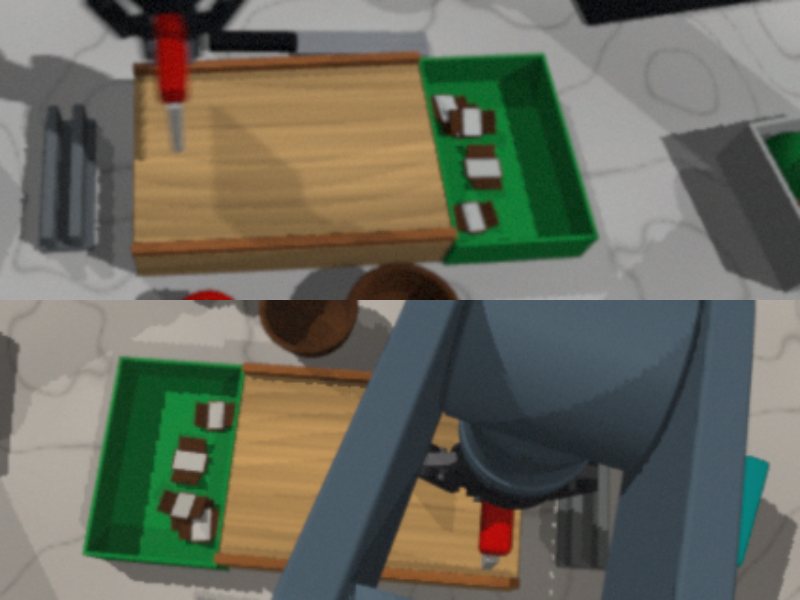

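The board looks clear and four chips are visible in the tray; the fifth may be under another. I'll move above the rest and zoom in on the tray to count.

Call:
apply_moves(plan=[[[0,0.006,-0.039,0,0,0,0.01],[0,0.006,-0.039,0,0,0,0],[0,0.006,-0.039,0,0,0,0],[0,0,0,0,0,0,0],[0,0,0,0,0,0,0],[0,0,0,0,0,0,0]]])

```text
t: 13.85
ee_pos: [0.5446, -0.187, 0.171]
orientation: [-3.135, 0.188, 0.001]
ft_force: [0.2, -0.5, -1.9]
finger_gap: 0.296
finger_force: 80.2
```

Run:
```python
from m import *
a,c=snap('scene','scene4'); b,d=snap('top','top4'); w,e=snap('wrist','w4')
o=np.zeros((600,800,3),np.uint8); R=lambda i,x0,y0,x1,y1:cv2.resize(i[y0:y1,x0:x1],(400,300),interpolation=cv2.INTER_CUBIC)
o[:300,:400]=R(a,410,140,530,270)*1; o[:300,400:]=R(b,140,140,260,270); o[300:,:400]=R(a,200,130,450,280); o[300:,400:]=R(w,0,0,640,400)
o=cv2.convertScaleAbs(o,alpha=1.5); cv2.imwrite('pics/c5.png',o[:,:,::-1])
s=arm.get_state(); print(s['ee_pos'],s['orientation'])
```

```text
[ 0.54490181 -0.18681163  0.17123365] [-3.13580725e+00  1.86230373e-01  4.47164966e-04]
```

View pics/c5.png

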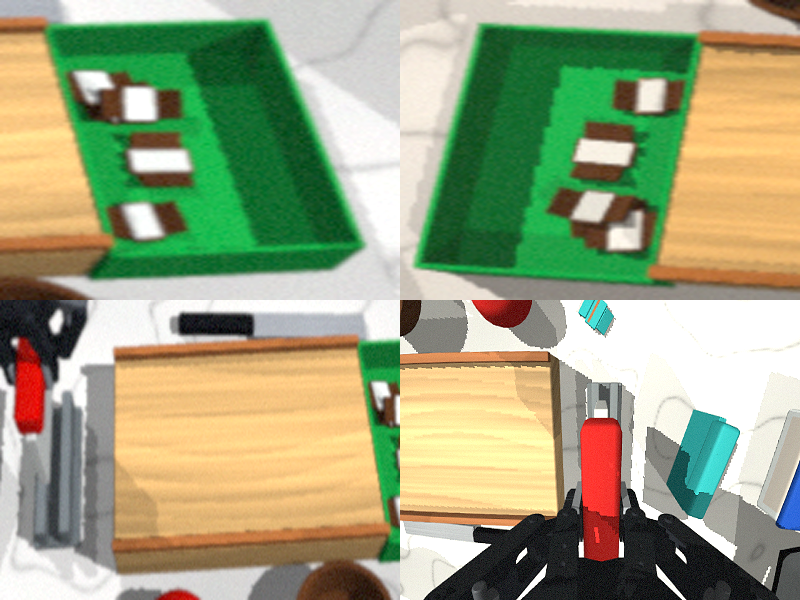

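The board is clear. The tray shows four chips clearly, and the pile at (140,103) looks like it hides the fifth. Before insertion I'll check for slip in the hand (wrist view before against now) and for stray brown on the counter.

Run:
```python
from m import *
I=lambda n:cv2.imread(f'pics/{n}.png')[:,:,::-1].copy()
for n in('w2','w4'):
    m=mask(I(n),(0,150,40),(6,255,255),(270,140,370,360)); c=big(m); print(n,cv2.minAreaRect(c),cv2.boundingRect(c))
    g=mask(I(n),(0,0,190),(180,40,255),(305,120,340,165)); x=np.argwhere(g); print('white',x.mean(0),len(x))
for v in('scene','top'):
    a,b=I(v+'0'),I(v+'4'); f=lambda i:cv2.inRange(cv2.cvtColor(i,cv2.COLOR_RGB2HSV),(0,90,15),(18,255,110))
    d=cv2.morphologyEx(f(b)&~f(a),cv2.MORPH_OPEN,np.ones((3,3),np.uint8)); N,_,s,ce=cv2.connectedComponentsWithStats(d)
    print(v,[(ce[i].round(),s[i,4]) for i in range(1,N) if s[i,4]>12])
```

```text
w2 ((321.0, 252.5), (191.0, 66.0), 90.0) (288, 157, 67, 192)
white [150.5875 317.6875] 80
w4 ((321.0, 252.5), (191.0, 66.0), 90.0) (288, 157, 67, 192)
white [150.66666667 314.2       ] 30
scene [(array([38.,  3.]), np.int32(107)), (array([6., 9.]), np.int32(56)), (array([217., 158.]), np.int32(36)), (array([446., 174.]), np.int32(15)), (array([442., 185.]), np.int32(83)), (array([460., 185.]), np.int32(53)), (array([456., 201.]), np.int32(77)), (array([459., 217.]), np.int32(64)), (array([460., 234.]), np.int32(58)), (array([446., 237.]), np.int32(32))]
top [(array([ 16., 152.]), np.int32(18)), (array([207., 181.]), np.int32(59)), (array([221., 181.]), np.int32(42)), (array([202., 197.]), np.int32(81)), (array([199., 214.]), np.int32(76)), (array([189., 227.]), np.int32(58)), (array([206., 230.]), np.int32(78)), (array([214., 235.]), np.int32(21)), (array([197., 241.]), np.int32(84))]
```

Call:
apply_moves(plan=[[[0,0,-0.0045,-0.02,0,0,0],[0,0,0,-0.02,0,0,0],[0,0,0,0,0,0,0],[0,0,0,0,0,0,0]]])

```text
t: 14.4
ee_pos: [0.5449, -0.1919, 0.1314]
orientation: [-3.136, 0.187, 0.001]
ft_force: [0.5, 0.3, -1.9]
finger_gap: 0.293
finger_force: 80.2
```

There was no slip in the hand, and brown has appeared only in the tray. I'll insert the scraper.

Call:
apply_moves(plan=[[[0,0,0,-0.015,0,0,0],[0,0,0.0003,-0.01,0,0,0],[0,0,0,-0.008,0,0,0],[0,0,0,0,0,0,0]]])

```text
t: 14.8
ee_pos: [0.5439, -0.1917, 0.0965]
orientation: [-3.134, 0.189, 0.004]
ft_force: [-0.4, 0.3, -2.1]
finger_gap: 0.291
finger_force: 80.3
```

Call:
apply_moves(plan=[[[0,0,0,-0.006,0,0,0],[0,0,0,-0.006,0,0,0],[0,0,0,-0.005,0,0,0],[0,0,0,-0.002,0,0,0],[0,0,0,0,0,0,0],[0,0,0,0,0,0,0]]])

```text
t: 15.4
ee_pos: [0.5451, -0.1924, 0.0794]
orientation: [3.136, -0.189, 0.0]
ft_force: [-0.5, 0.2, -2.7]
finger_gap: 0.292
finger_force: 80.3
```

Call:
apply_moves(plan=[[[0,0,0,-0.002,0,0,0],[0,0,0,-0.002,0,0,0],[0,0,0,-0.001,0,0,0],[0,0,0,0,0,0,0],[0,0,0,0,0,0,0]]])

```text
t: 15.9
ee_pos: [0.5454, -0.1925, 0.0755]
orientation: [3.135, -0.188, 0.001]
ft_force: [-2.7, 1.3, 7.2]
finger_gap: 0.293
finger_force: 81.5
```

The scraper is seated, with upward contact at the original height. I'll release it and back off.

Call:
apply_moves(plan=[[[0.3,0,0,0,0,0,0],[0.35,0,0,0,0,0,0],[0.5,0,0,0,0,0,0],[1,0,0,0,0,0,0],[1,0,0,0,0,0,0],[1,0,0,0,0,0,0],[1,0,0,0,0,0,0],[1,0,0,0,0,0,0]]], squeeze=20)

```text
t: 16.7
ee_pos: [0.545, -0.1923, 0.0742]
orientation: [3.136, -0.189, -0.0]
ft_force: [0.3, 0.2, -0.6]
finger_gap: 1.002
finger_force: 0.0
```

Call:
apply_moves(plan=[[[1,0,0,0.01,0,0,0],[1,0,0,0.03,0,0,0],[1,0,0,0.04,0,0,0],[1,0,0,0.04,0,0,0],[1,0,0,0.04,0,0,0],[1,0,0,0.04,0,0,0],[1,0,0,0.03,0,0,0],[1,-0.005,0.045,0,0,0,0],[1,-0.005,0.045,0,0,0,0],[1,-0.005,0.045,0,0,0,0],[1,-0.005,0.045,0,0,0,0],[1,-0.005,0.045,0,0,0,0]]])

```text
t: 17.9
ee_pos: [0.5195, 0.0344, 0.3053]
orientation: [3.136, -0.189, 0.002]
ft_force: [0.6, -0.1, -0.5]
finger_gap: 0.999
finger_force: 0.0
```

Call:
apply_moves(plan=[[[1,-0.005,0.045,0,0,0,0],[1,-0.005,0.045,0,0,0,0],[1,-0.005,0.045,0,0,0,0],[1,-0.005,0.045,0,0,0,0],[1,0,0,0,0,0,0],[1,0,0,0,0,0,0]]])

```text
t: 18.5
ee_pos: [0.4996, 0.2135, 0.3049]
orientation: [3.136, -0.184, 0.001]
ft_force: [-0.3, 0.0, -0.2]
finger_gap: 1.003
finger_force: 0.0
```

Run:
```python
from m import *
b,d=snap('top','top6'); w,e=snap('wrist','w6'); a,c=snap('scene','scene6')
print(arm.get_state()['ee_pos'])
t=np.array([[.52,.2,.03],[.72,.2,.03],[.72,.3,.03],[.52,.3,.03]]); p=proj(e,t); print(p)
R=lambda i,x0,y0,x1,y1:cv2.resize(i[max(y0,0):y1,max(x0,0):x1],(400,300),interpolation=cv2.INTER_CUBIC)
x,y,X,Y=int(p[:,0].min()-25),int(p[:,1].min()-15),int(p[:,0].max()+60),int(p[:,1].max()+25)
o=np.zeros((600,800,3),np.uint8); o[:300,:400]=R(w,x,y,X,Y); o[:300,400:]=R(w,0,0,640,400); o[300:,:400]=R(a,150,120,450,320); o[300:,400:]=R(b,340,120,500,280)
cv2.imwrite('pics/c6.png',cv2.convertScaleAbs(o,alpha=1.3)[:,:,::-1])
for n in('top0','top6','scene0','scene6'):
    im=cv2.imread(f'pics/{n}.png')[:,:,::-1].copy(); m=mask(im,(0,150,60),(6,255,255),(405,180,440,260) if 'top' in n else (210,155,245,235))
    print(n,cv2.countNonZero(m) and (cv2.boundingRect(big(m)),cv2.countNonZero(m)))
```

```text
[0.50027783 0.21152152 0.30458004]
[[329.1063054  151.32501184]
 [310.77400864 -10.8694158 ]
 [230.67827      0.68288342]
 [258.16794914 159.91210089]]
top0 ((414, 187, 17, 61), 913)
top6 ((415, 187, 16, 61), 934)
scene0 ((219, 166, 17, 58), 817)
scene6 ((218, 166, 18, 59), 821)
```

View pics/c6.png

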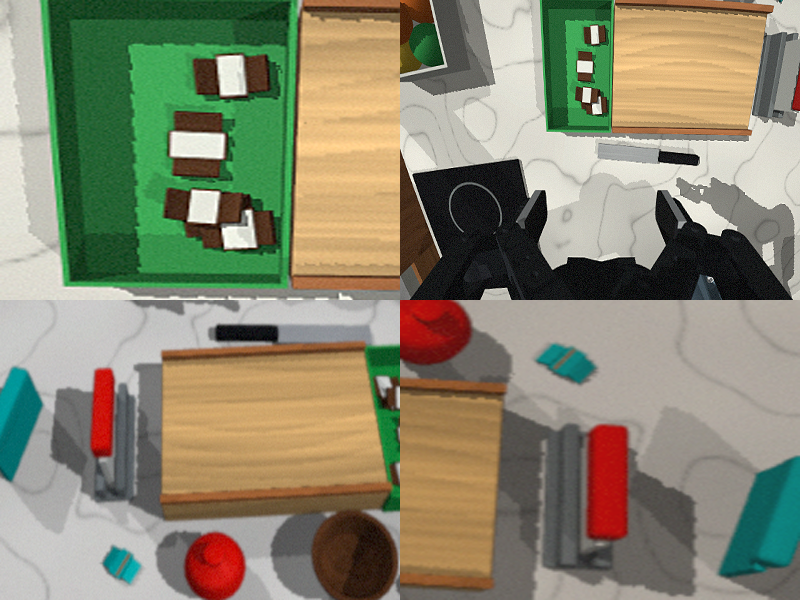

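The scraper stands in its slot as at the start, the board is clear, and bystanders look unmoved. The tray shows three single chips plus a pile at (205–270, 190–250). I'll triangulate the chip faces to see how high the pile is and confirm the fifth chip is under it.

Run:
```python
from m import *
np.set_printoptions(precision=4,suppress=True)
b,d=snap('top','top7'); e=arm.camera_model('wrist'); w,_=snap('wrist','w7'); a,c=snap('scene','scene7')
V={}
for n,im,cm in(('top',b,d),('wrist',w,e),('scene',a,c)):
    # tray interior polygon at z=.05 
    B=np.array([.5727,.0296]); ux=np.array([.9914,-.1306]); uy=np.array([.1306,.9914])
    q=np.array([[*(B+x*ux+y*uy),.03] for x,y in((-.102,.156),(.102,.156),(.102,.285),(-.102,.285))])
    z=np.zeros(im.shape[:2],np.uint8); cv2.fillPoly(z,[proj(cm,q).astype(int)],255)
    m=cv2.inRange(cv2.cvtColor(im,cv2.COLOR_RGB2HSV),(0,0,95),(180,70,255))&z
    N,_,s,ce=cv2.connectedComponentsWithStats(m); V[n]=(cm,[ce[i] for i in range(1,N) if s[i,4]>=15]); print(n,[(ce[i].round(1),s[i,4]) for i in range(1,N) if s[i,4]>=8])
    br=cv2.inRange(cv2.cvtColor(im,cv2.COLOR_RGB2HSV),(0,60,10),(20,255,110))&z; N,_,s,ce=cv2.connectedComponentsWithStats(br); print(' brown',[(ce[i].round(),s[i,4]) for i in range(1,N) if s[i,4]>=15])
def tri(c1,p1,c2,p2):
    o1,d1=ray(c1,p1);o2,d2=ray(c2,p2);d1=d1[0]/np.linalg.norm(d1);d2=d2[0]/np.linalg.norm(d2)
    A=np.stack([d1,-d2],1);s=np.linalg.lstsq(A,o2-o1,rcond=None)[0];P,Q=o1+s[0]*d1,o2+s[1]*d2;return (P+Q)/2,np.linalg.norm(P-Q)
for x,y in(('scene','top'),('scene','wrist'),('top','wrist')):
    for p in V[x][1]:
        for q in V[y][1]:
            P,g=tri(V[x][0],p,V[y][0],q)
            if g<.004 and -.005<P[2]<.06: print(x,y,p.round(),q.round(),P,round(g,4))
```

```text
top [(array([214.8, 180.7]), np.int32(108)), (array([200.6, 205.5]), np.int32(161)), (array([197.4, 229. ]), np.int32(111)), (array([207.3, 241.5]), np.int32(110))]
 brown [(array([221., 181.]), np.int32(54)), (array([208., 181.]), np.int32(69)), (array([202., 197.]), np.int32(94)), (array([199., 214.]), np.int32(90)), (array([189., 227.]), np.int32(69)), (array([204., 236.]), np.int32(229))]
wrist [(array([309.8,  46.3]), np.int32(309)), (array([294.2,  89. ]), np.int32(414)), (array([297.3, 126.9]), np.int32(271)), (array([314. , 143.8]), np.int32(251))]
 brown [(array([322.,  45.]), np.int32(227)), (array([298.,  47.]), np.int32(222)), (array([311.,  59.]), np.int32(18)), (array([295.,  75.]), np.int32(249)), (array([294., 103.]), np.int32(228)), (array([305., 134.]), np.int32(789))]
scene [(array([437.3, 175.2]), np.int32(101)), (array([451.5, 184.5]), np.int32(139)), (array([457.7, 209.2]), np.int32(173)), (array([452.4, 235.1]), np.int32(131))]
 brown [(array([442., 183.]), np.int32(154)), (array([460., 185.]), np.int32(60)), (array([456., 201.]), np.int32(79)), (array([459., 2
[... 168 characters left out ...]
p [452. 184.] [197. 229.] [0.5578 0.2382 0.0189] 0.0011
scene top [458. 209.] [201. 205.] [0.6086 0.2362 0.0087] 0.0012
scene top [452. 235.] [215. 181.] [0.6599 0.2072 0.0099] 0.0015
scene wrist [437. 175.] [314. 144.] [0.5312 0.2181 0.0167] 0.0022
scene wrist [452. 184.] [297. 127.] [0.5577 0.2385 0.018 ] 0.0012
scene wrist [458. 209.] [294.  89.] [0.6087 0.2362 0.0083] 0.0011
scene wrist [452. 235.] [310.  46.] [0.6598 0.2076 0.0086] 0.0014
top wrist [215. 181.] [310.  46.] [0.6601 0.2081 0.0098] 0.0002
top wrist [201. 205.] [294.  89.] [0.6088 0.2367 0.0088] 0.0003
top wrist [197. 229.] [297. 127.] [0.558  0.2389 0.0184] 0.0
top wrist [207. 242.] [314. 144.] [0.532  0.2188 0.0173] 0.0001
```

Both visible pile chips sit about 9 mm higher than the single ones, so they rest on the fifth chip. All five are in the tray, so I'll hand the job in.

```bash
python3 -c "
from bench import arm
print(arm.sign_off())"
```

```text
the job is handed in; nothing more can be done
None
```

I handed the job in at about 18.7 s: the board is clear, the red scraper stands fully down in its rest, and the other items look unmoved; four chips are visible in the tray, and I inferred the fifth lies under the pile because the two chips on it sit about 9 mm higher than the others.

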